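Draw back the bolt of a lock case through its service slot

TASK

Clear the note block off the lock case and lay it flat in the cream tray. Then take the drift with the square handle from the wooden tool block, slide its tip along the floor of the case's slot until it drops into the hidden hole in the bolt, and with the tip in the hole pull the bolt fully back, away from its protruding nose. Finally hang the drift upright in the tool block again, and leave the round-handled punch and the pen cup, glue stick and dropper bottle alone.

Things in the scene. Friction and masses are not known exactly. Their poses are not given: they have to be found in the camera images.
- lock: Dark grey steel lock case fixed on the desk, 70 x 210 x 45 mm (x, y, z); origin at the centre of its underside. Its flat, lighter steel top has one straight slot along the case's own y, 13 mm wide and 80 mm long (own y -40 to +40 mm). The bolt's nose, 20 mm wide, sticks out of the end at own -y through a 3 mm thick steel end plate, 82 mm wide and 42 mm tall.
- slot_mid (a point): Centre of the slot's mouth, level with the case's top, axes as the case's. The slot's floor, 14 mm below, is a dark bar fast to the bolt. The bar has one hole, too dark to see, 14 mm long along the slot, as wide as the slot, 13 mm deep (bottom 27 mm below the mouth). With the bolt shut its centre is anywhere from own y = -30 mm (nose side) to +10 mm.
- bolt (a joint): Travel of the bolt in m: 0 shut (nose 25 mm out), 0.022 fully back at its stop; it moves towards the case's own +y, away from the nose. About 5 N of friction holds it where it is left; a tip sliding towards the nose only pushes it against its shut stop.
- tool_block: Wooden tool block fixed on the desk, 140 x 64 x 50 mm (x, y, z), origin at the centre of its underside; two round bores, 18 mm wide and 45 mm deep, open in its top, 76 mm apart along its own x. One holds the drift, the other the punch; which is which varies.
- bore_a (a point): Centre of the mouth of the bore at own x = -38 mm of the tool block, 50 mm above the desk
- bore_b (a point): Centre of the mouth of the bore at own x = +38 mm of the tool block, 50 mm above the desk
- drift_grip (a point): Centre of the drift's square aluminium handle, 20 x 20 mm and 58 mm tall, sides along own x and y, nearly square to the tool block. About 0.12 kg; z up along it. From 29 mm to 35 mm below this point is a round collar, 30 mm across, that rests on the tool block; below it a round 8 mm shaft, 40 mm long.
- drift_tip (a point): End of the drift's shaft, 75 mm below the centre of the handle
- punch_grip (a point): Punch that must be left alone: round aluminium handle, 26 mm across, 39 mm tall above a 30 mm collar, shaft 14 mm thick (too thick for the slot), hanging in the other bore; this point is 25 mm above the underside of its collar
- note_mid (a point): Centre of the block of purple note slips, 80 x 52 x 15 mm (own x, y, z), which lies on the lock case across the slot at the start; about 0.09 kg
- tray_cream: Empty cream tray fixed on the desk, 281 x 209 x 52 mm (x, y, z), origin at the centre of its underside; its floor is about 9 mm thick, clear over 190 x 140 mm about the centre
- pen_cup: White cup with pens, about 75 mm across, 146 mm tall with the pens, origin at the centre of its underside; leave alone
- glue_stick: Blue glue stick standing upright, 26 mm across, 85 mm tall, origin at the centre of its underside; leave alone
- dropper: Brown dropper bottle standing upright, 34 mm across, 102 mm tall, origin at the centre of its underside; leave alone

How it is judged:
By the outcome, as a careful person would: the job done as asked, in the order asked, and still so for the second after the job is handed in, with the robot touching nothing.
It also fails if it takes over 61 s, if anything falls off the work surface, if the arm or the gripper's body presses on something with over 40 N, if the wrist force passes 120 N, or if a joint passes its speed limit or range.

ROBOT

A 6-joint arm with a two-finger parallel gripper is mounted at the origin on a cart in front of the work surface, level with it; the furniture and walls round the work are solid. World frame = base frame: x ahead of the robot, y to its left, z up, the work surface at z = 0. Lengths are in m, angles in rad, forces in N, time in s.
With the tool pointing down it reaches from about 0.325 to 0.9 m from the base axis. Payload 6.1 kg.
Tool frame: the origin (TCP) lies midway between the tips of the shut fingers; the grasp point (between the pads) lies 19 mm behind it; z points along the fingers, y is the line along which they close (so a half turn about z gives the same grasp; the last joint's range is limited). The gripper opens to 87 mm and grips with 3 to 60 N. Pads are 19 mm wide; open, the fingers measure 117 mm over their backs; the gripper's body (75 mm by 190 mm) begins 51 mm behind the grasp point.
Start: joints at [1.059, 0.22, 1.526, -0, 1.395, -0.126], TCP at [0.235, 0.579, 0.223] pointing down, gripper open.
Joint ranges: [-2.98, 2.98], [-0.91, 2.08], [0.09, 2.57], [-1.24, 4.39], [0.2, 2.65], [-2.68, 2.68]. Speed limits (rad/s): [2.57, 2.57, 3.01, 3.14, 3.14, 3.14].

INTERFACE

Orientations are given as a unit quaternion [x, y, z, w].
In Python, from station import robot gives the robot as it stands.
- The arm moves only by the shell command python3 -m pendant 'ROWS' [FORCE]. ROWS is a JSON object of lists of equal length, an entry for each row: "gripper": the closure, from 0 (fully open) to 1 (shut); "dp": the shift along the tool's x, y, z normalised to -1 to 1, where 1 is 3 cm, a list of three; "twist": the turn, a rotation vector about the tool's x, y, z normalised to -1 to 1, where 1 is 4 degrees, a list of three. A call has exactly 10 rows; each row shifts and turns the commanded pose from where the row before left it, along the tool's axes as they then stand; what a row does not reach is not made up. A row lasts 1/12 s, in which the tool goes at most 41.7 mm and 7.16 degrees, less where a joint would pass 70% of its speed; a pose out of reach is approached as far as the arm can. A call with a number of a shift or a turn outside -1 to 1 is refused whole. A call with a gripper value outside its range is refused whole. The fingers move at their own pace and stop on an object; FORCE is the grip in N (left out, the last holds). Time passes only in rows, so rows that do not move let the fingers close, or fill a call up. It gives the time, the measured TCP pose, the force, the opening and the grip force at its end, in the units of the state.
- robot.read_state(): the state, without advancing time (a new reading comes with each control period).
- robot.camera(name): name is "scene" or "top" or "wrist"; returns the picture (400x640x3 uint8, red, green, blue); there is no depth.
- robot.camera_params(name): a dict with "fx", "fy", "cx", "cy" (pixels), "R" (3x3) and "t" (3): a world point X has camera coordinates R X + t; the wrist camera has in their place "T_tool_cam" (4x4, takes a point from camera to tool coordinates, whose origin is the TCP and whose axes are the flange's). Camera axes: x right, y down, z forward; pixel columns grow to the right and rows downward; lengths in m; the calibration is good to about 2 mm. The wrist camera is an equidistant fisheye: a pixel r from the principal point sees the ray r / f radians off the axis. A picture is of the moment at which its call begins: read the wrist's pose just before it. camera_params takes no time and is no camera call.
- robot.hand_in(): hands the job in; it is judged then, once.
The state is a dict: "clock": time; "joint_positions": joint angles; "qvel": joint speeds; "tau": joint torques, N m; "position": TCP position; "tcp_rot": TCP orientation; "force": force on the tool from outside, world axes, zero at the start; "moment": the same for the moment, N m; "gripper_width": finger opening in m; "gripper_force": force on a finger pad.
Only numpy, scipy, OpenCV 4.12 (cv2) and the standard library are available. Lean on these libraries where they do the work, as an engineer would, in place of code of your own. Each camera call takes 0.05 s, during which the arm holds its last target. There are 200 camera calls.

## Working session

There is one attempt and no reset: what is moved stays moved. The work goes in short steps, Python scripts to look and compute and a shell command to move; the robot and the scene stay as the last step left them, time stands still between calls to the robot, and variables do not carry over. Pictures are saved under pics/ and viewed, at most 13 in all, crops included, and the job is handed in when it is done.

```bash
ls; mkdir -p pics; python3 - <<'E'
from station import robot
import cv2,numpy as np
for n in("scene","top"):
    cv2.imwrite(f"pics/{n}0.png",cv2.cvtColor(robot.camera(n),cv2.COLOR_RGB2BGR))
    print(n,robot.camera_params(n))
print(robot.camera_params("wrist"));s=robot.read_state();print(s)
E
```

```text
pics
scene {'fx': 394.33713201924223, 'fy': 394.33713201924223, 'cx': 316.98763881589326, 'cy': 204.83085613657917, 'R': array([[ 0.43608378, -0.89984588, -0.01040821],
       [-0.57428746, -0.26936967, -0.77306784],
       [ 0.69283826,  0.34309965, -0.63423795]]), 't': array([-0.24122458,  0.42067031,  0.59322727])}
top {'fx': 423.9258442408695, 'fy': 423.9258442408695, 'cx': 332.61700897010917, 'cy': 198.67190570827336, 'R': array([[ 0.021801  , -0.99974269, -0.00626678],
       [-0.99748271, -0.02132781, -0.06762661],
       [ 0.06747555,  0.00772534, -0.99769102]]), 't': array([0.01113224, 0.57983991, 1.13483616])}
{'fx': 309.70691628693146, 'fy': 309.70691628693146, 'cx': 322.4636099487723, 'cy': 200.1622071432836, 'T_tool_cam': array([[ 1.03743517e-04, -9.70171347e-01, -2.42420188e-01,
         6.37919285e-02],
       [ 9.99999583e-01, -1.19272975e-04,  9.05282263e-04,
        -2.91146887e-04],
       [-9.07193089e-04, -2.42420181e-01,  9.70170930e-01,
        -1.61914953e-01],
       [ 0.00000000e+00,  0.00000000e+00,  0.00000000e+00,
         1.00000000e+00]])}
{'clock': 0.1, 'joint_positions': array([ 1.05893192e+00,  2.21156091e-01,  1.52748743e+00, -1.46850660e-05,
        1.39471109e+00, -1.26120063e-01]), 'qvel': array([-0.00060193, -0.00188755, -0.00390026,  0.00075564,  0.00036436,
        0.00142374]), 'tau': array([ 1.28942385e-03, -4.95937264e+01, -3.88522732e+01,  7.01514166e-02,
        5.14178700e-02, -7.27349573e-06]), 'position': array([0.2348992 , 0.57857457, 0.22154609]), 'tcp_rot': array([ 1.91677253e-01,  9.81457617e-01, -8.38800368e-04, -2.69419858e-04]), 'force': array([0.46960341, 0.55302364, 0.1383807 ]), 'moment': array([ 0.01926694, -0.03719184, -0.05655378]), 'gripper_force': 0.0, 'gripper_width': 0.08677998420842671}
```

View pics/top0.png

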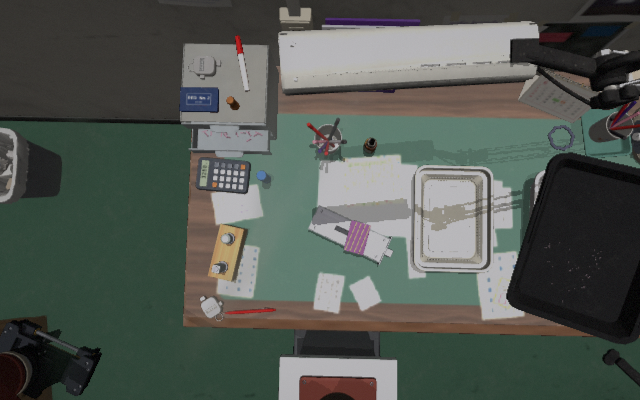

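View pics/scene0.png

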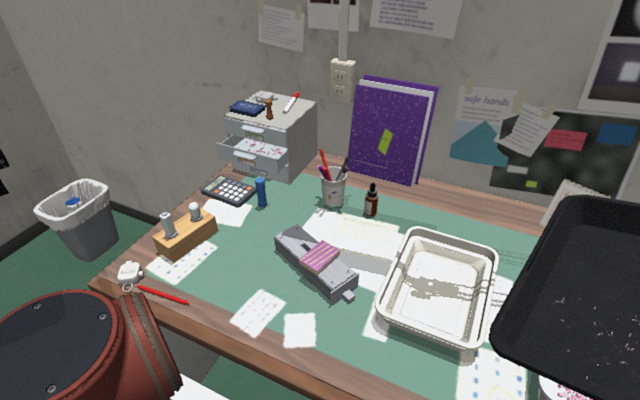

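The top view shows the lock at about (350,236) with its nose at (388,252), purple notes at (361,237), the tray at (452,218) and the tool block at (227,253). The tools are at about (228,238) and (219,268). In the scene view they are at (167,223) and (195,210). I'll zoom in on these.

```bash
cat > h.py <<'E'
from station import robot
import cv2,numpy as np
from scipy.spatial.transform import Rotation as Ro
def rays(name,uv,st=None):
    p=robot.camera_params(name);uv=np.atleast_2d(np.asarray(uv,float))
    d=np.c_[(uv[:,0]-p['cx'])/p['fx'],(uv[:,1]-p['cy'])/p['fy']]
    if name!='wrist':
        R=p['R'];return -R.T@p['t'],np.c_[d,np.ones(len(d))]@R
    r=np.linalg.norm(d,axis=1,keepdims=True)
    v=np.c_[d*np.sin(r)/np.maximum(r,1e-9),np.cos(r)]
    T=p['T_tool_cam'];Rt=Ro.from_quat(st['tcp_rot']).as_matrix()
    return st['position']+Rt@T[:3,3],v@(Rt@T[:3,:3]).T
def onz(name,uv,z,st=None):
    o,v=rays(name,uv,st);return o+v*((z-o[2])/v[:,2:3])
def proj(name,X,st=None):
    p=robot.camera_params(name);X=np.atleast_2d(X)
    if name!='wrist':
        c=X@p['R'].T+p['t'];return np.c_[c[:,0]/c[:,2]*p['fx']+p['cx'],c[:,1]/c[:,2]*p['fy']+p['cy']]
    T=p['T_tool_cam'];Rt=Ro.from_quat(st['tcp_rot']).as_matrix()
    c=((X-st['position'])@Rt-T[:3,3])@T[:3,:3]
    a=np.arctan2(np.hypot(c[:,0],c[:,1]),c[:,2])/np.maximum(np.hypot(c[:,0],c[:,1]),1e-9)
    return np.c_[c[:,0]*a*p['fx']+p['cx'],c[:,1]*a*p['fy']+p['cy']]
def move(st,X,axis=None):
    """shift in tool units(3cm) to put TCP at X; yaw in deg about tool z to put tool y along axis"""
    Rt=Ro.from_quat(st['tcp_rot']).as_matrix();d=(np.asarray(X)-st['position'])@Rt
    tilt=np.cross(Rt[:,2],[0,0,-1])@Rt
    out=[("d_units",np.round(d/.03,2)),("tilt_deg",np.round(np.degrees(tilt),2))]
    if axis is not None:
        a=np.array([axis[0],axis[1],0])@Rt;t=np.degrees(np.arctan2(-a[0],a[1]))
        out.append(("yaw_deg",round((t+90)%180-90,1)))
    print(out)
def snap(n,f=None):
    st=robot.read_state();im=cv2.cvtColor(robot.camera(n),cv2.COLOR_RGB2BGR)
    if f:cv2.imwrite('pics/'+f,im)
    return st,im
E
python3 - <<'E'
from h import *
t=cv2.imread('pics/top0.png');s=cv2.imread('pics/scene0.png')
a=cv2.resize(t[195:275,300:400],None,fx=4,fy=4,interpolation=2)
b=cv2.resize(t[215:295,190:270],None,fx=4,fy=4,interpolation=2)
c=cv2.resize(s[195:270,145:225],None,fx=4,fy=4,interpolation=2)
d=cv2.resize(s[210:310,265:365],None,fx=2.8,fy=2.8,interpolation=2)
m=np.zeros((600,800,3),np.uint8);m[:320,:400]=a;m[:320,400:720]=b;m[320:600,:280]=d;m[320:600,300:620]=c[10:290]
cv2.imwrite('pics/m.png',m)
h=cv2.cvtColor(t,cv2.COLOR_BGR2HSV)
def comp(mask,box):
    x0,y0,x1,y1=box;k=np.zeros_like(mask);k[y0:y1,x0:x1]=mask[y0:y1,x0:x1]
    c=max(cv2.findContours(k,0,2)[0],key=cv2.contourArea);r=cv2.minAreaRect(c);return r,cv2.boxPoints(r)
for n,lo,hi,box,z in(("note",(140,60,50),(175,255,255),(300,195,400,275),.06),("block",(8,80,60),(25,255,255),(195,215,260,290),.05),):
    r,b=comp(cv2.inRange(h,lo,hi),box);P=onz('top',b,z);c=onz('top',[r[0]],z)
    print(n,r,c,P,np.linalg.norm(np.diff(P,axis=0),axis=1))
for n,uv,z in(("lockcorners",[[318,207],[391,241],[382,263],[309,231]],.045),("tray",[[414,167],[491,168],[489,270],[413,268]],.052),("cup",[[327,142]],.09),("tool",[[228,238],[219,268]],.1)):
    P=onz('top',uv,z);print(n,P.round(3),P.mean(0))
E
```

```text
note ((356.8773498535156, 237.1792449951172), (19.917278289794922, 30.63140106201172), 15.945395469665527) [[ 0.47734225 -0.04219111  0.06      ]] [[ 0.44542507 -0.00684431  0.06      ]
 [ 0.52257533 -0.02732682  0.06      ]
 [ 0.50936826 -0.07765843  0.06      ]
 [ 0.43236655 -0.05697083  0.06      ]] [0.0798229  0.05203554 0.07973231]
block ((226.02699279785156, 252.7738800048828), (26.861330032348633, 55.59071731567383), 14.931418418884277) [[0.42866923 0.30089428 0.05      ]] [[0.36652723 0.35144194 0.05      ]
 [0.50799204 0.31939733 0.05      ]
 [0.49123753 0.24999985 0.05      ]
 [0.35011985 0.28257164 0.05      ]] [0.14504878 0.07139135 0.1448279 ]
lockcorners [[ 0.555  0.062  0.045]
 [ 0.469 -0.133  0.045]
 [ 0.411 -0.11   0.045]
 [ 0.491  0.084  0.045]] [ 0.48122834 -0.02439696  0.045     ]
tray [[ 0.666 -0.191  0.052]
 [ 0.668 -0.395  0.052]
 [ 0.399 -0.389  0.052]
 [ 0.4   -0.191  0.052]] [ 0.53338827 -0.29140475  0.052     ]
cup [[0.721 0.041 0.09 ]] [0.72094888 0.04079168 0.09      ]
tool [[0.469 0.285 0.1  ]
 [0.394 0.304 0.1  ]] [0.43130037 0.29445682 0.1       ]
```

View pics/m.png

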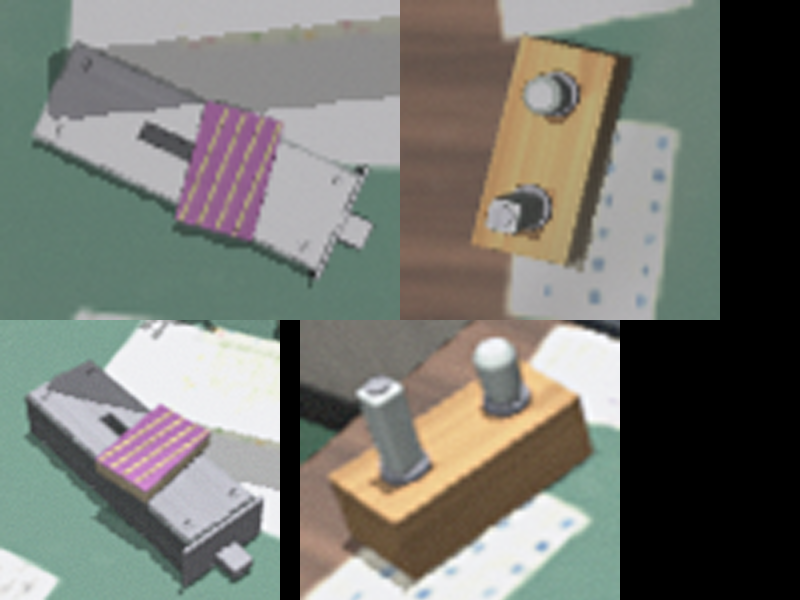

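The drift is the tool at the robot-side end of the block, lower-left in the montage. The punch is at the other end. The bolt nose is at lower right. Moving above the notes.

```bash
python3 -m pendant '{"gripper":[0,0,0,0,0,0,0,0,0,0],"dp":[[0,0,0],[0,0,0],[-0.726,-0.998,0.1],[-0.726,-0.998,0.1],[-0.726,-0.998,0.1],[-0.726,-0.998,0.1],[-0.726,-0.998,0.1],[-0.726,-0.998,0.1],[-0.726,-0.998,0.1],[-0.726,-0.998,0.1]],"twist":[[0,0,-0.93],[0,0,-0.93],[0,0,0],[0,0,0],[0,0,0],[0,0,0],[0,0,0],[0,0,0],[0,0,0],[0,0,0]]}' 20
python3 -m pendant '{"gripper":[0,0,0,0,0,0,0,0,0,0],"dp":[[-0.726,-0.998,0.2],[-0.726,-0.998,0.2],[-0.726,-0.998,0.2],[-0.726,-0.998,0.2],[-0.726,-0.998,0.2],[-0.726,-0.998,0.2],[-0.726,-0.998,0.2],[-0.726,-0.998,0.2],[-0.726,-0.998,0.2],[-0.726,-0.998,0.2]],"twist":[[0,0,0],[0,0,0],[0,0,0],[0,0,0],[0,0,0],[0,0,0],[0,0,0],[0,0,0],[0,0,0],[0,0,0]]}'
python3 - <<'E'
from h import *
st,im=snap('wrist','w1.png')
h=cv2.cvtColor(im,cv2.COLOR_BGR2HSV);m=cv2.inRange(h,(140,60,50),(175,255,255))
c=max(cv2.findContours(m,0,2)[0],key=cv2.contourArea);P=onz('wrist',c[:,0,:],.06,st)[:,:2]
r=cv2.minAreaRect((P*1000).astype(np.float32));b=cv2.boxPoints(r);print(r,b.round(),c[:,0].min(0),c[:,0].max(0))
e=sorted([b[1]-b[0],b[2]-b[1]],key=np.linalg.norm)[0]
move(st,[r[0][0]/1000,r[0][1]/1000,.049],e);print(st['position'],st['joint_positions'])
E
```

```text
clock: 0.93
position: [0.3431, 0.3015, 0.1981]
tcp_rot: [0.127, 0.992, -0.0, -0.0]
force: [1.7, 0.1, -0.3]
gripper_width: 0.0867
gripper_force: 0.0
clock: 1.77
position: [0.4781, -0.0434, 0.1381]
tcp_rot: [0.128, 0.992, 0.0, -0.0]
force: [0.5, 0.1, 0.0]
gripper_width: 0.0866
gripper_force: 0.0
((476.6668395996094, -41.723838806152344), (52.554527282714844, 75.31856536865234), 76.07868957519531) [[434. -58.]
 [507. -76.]
 [520. -25.]
 [446.  -7.]] [291 156] [357 246]
[('d_units', array([0.06, 0.04, 2.97])), ('tilt_deg', array([ 0.01, -0.01, -0.  ])), ('yaw_deg', np.float64(-0.8))]
[ 0.47807776 -0.04342323  0.13805092] [-2.55123740e-01 -5.04629342e-02  1.98021028e+00  1.01157449e-04
  1.21202471e+00 -1.56967252e+00]
```

View pics/w1.png

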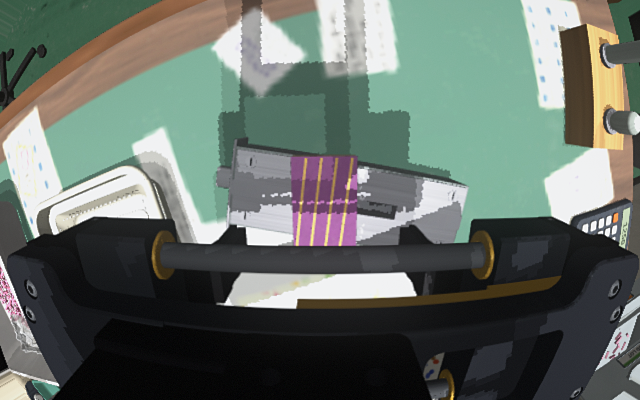

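The notes run from (291,156) to (357,246) and agree with the top view to about 1 mm. Descending and gripping.

```bash
python3 -m pendant '{"gripper":[0,0,0,0,0,0.6,0.6,0.6,0.6,0.6],"dp":[[0,0.03,0.7],[0,0,0.7],[0,0,0.7],[0,0,0.6],[0,0,0.25],[0,0,0],[0,0,0],[0,0,0],[0,0,0],[0,0,0]],"twist":[[0,0,0],[0,0,0],[0,0,0],[0,0,0],[0,0,0],[0,0,0],[0,0,0],[0,0,0],[0,0,0],[0,0,0]]}' 20
```

```text
clock: 2.65
position: [0.4792, -0.0408, 0.0513]
tcp_rot: [0.128, 0.992, -0.0, 0.001]
force: [0.1, 0.8, -0.2]
gripper_width: 0.0617
gripper_force: 0.0
```

```bash
python3 -m pendant '{"gripper":[0.6,1,1,1,1,1,1,1,1,1],"dp":[[0,0,0.08],[0,0,0],[0,0,0],[0,0,0],[0,0,0],[0,0,0],[0,0,0],[0,0,0],[0,0,0],[0,0,0]],"twist":[[0,0,0],[0,0,0],[0,0,0],[0,0,0],[0,0,0],[0,0,0],[0,0,0],[0,0,0],[0,0,0],[0,0,0]]}' 20
python3 - <<'E'
from h import *
st=robot.read_state();print(st['gripper_width'],st['gripper_force'],st['position']);move(st,[.533,-.291,.13])
E
```

```text
clock: 3.48
position: [0.4789, -0.0409, 0.0482]
tcp_rot: [0.128, 0.992, -0.0, 0.001]
force: [1.5, 0.1, 5.0]
gripper_width: 0.052
gripper_force: 20.0
0.05202357072915944 20.00034749507904 [ 0.47893142 -0.04091803  0.04818153]
[('d_units', array([-3.86, -7.61, -2.72])), ('tilt_deg', array([-0.  ,  0.08, -0.  ]))]
```

```bash
python3 -m pendant '{"gripper":[1,1,1,1,1,1,1,1,1,1],"dp":[[0,0,-0.7],[0,0,-1],[0,0,-1],[-0.55,-1,0],[-0.55,-1,0],[-0.55,-1,0],[-0.55,-1,0],[-0.55,-1,0],[-0.55,-1,0],[-0.55,-1,0]],"twist":[[0,0,0],[0,0,0],[0,0,0],[0,0,0],[0,0,0],[0,0,0],[0,0,0],[0,0,0],[0,0,0],[0,0,0]]}'
python3 -m pendant '{"gripper":[1,1,1,1,1,1,1,1,1,1],"dp":[[0,-0.6,0],[0,0,0.9],[0,0,0.9],[0,0,0.9],[0,0,0.6],[0,0,0.3],[0,0,0.1],[0,0,0],[0,0,0],[0,0,0]],"twist":[[0,0,0],[0,0,0],[0,0,0],[0,0,0],[0,0,0],[0,0,0],[0,0,0],[0,0,0],[0,0,0],[0,0,0]]}'
```

```text
clock: 4.32
position: [0.5358, -0.2738, 0.127]
tcp_rot: [0.128, 0.992, 0.001, -0.002]
force: [0.8, 0.8, -1.1]
gripper_width: 0.0523
gripper_force: 20.0
clock: 5.15
position: [0.5334, -0.2912, 0.0193]
tcp_rot: [0.128, 0.992, -0.001, 0.001]
force: [0.3, 0.1, -0.8]
gripper_width: 0.0523
gripper_force: 20.0
```

```bash
python3 -m pendant '{"gripper":[1,1,1,0,0,0,0,0,0,0],"dp":[[0,0,0.12],[0,0,0.1],[0,0,0],[0,0,0],[0,0,0],[0,0,0],[0,0,0],[0,0,0],[0,0,-0.8],[0,0,-1]],"twist":[[0,0,0],[0,0,0],[0,0,0],[0,0,0],[0,0,0],[0,0,0],[0,0,0],[0,0,0],[0,0,0],[0,0,0]]}'
python3 -m pendant '{"gripper":[0,0,0,0,0,0,0,0,0,0],"dp":[[0,0,-1],[0,0,-1],[0,0,-1],[0,0,-1],[0.3,1,0],[0.3,1,0],[0.3,1,0],[0.3,1,0],[0.3,1,0],[0.3,1,0]],"twist":[[0,0,0],[0,0,0],[0,0,0],[0,0,0],[0,0,0],[0,0,0],[0,0,0],[0,0,0],[0,0,0],[0,0,0]]}'
python3 - <<'E'
from h import *
st,im=snap('wrist');s2,t=snap('top')
h=cv2.cvtColor(t,cv2.COLOR_BGR2HSV);m=cv2.inRange(h,(140,60,50),(175,255,255));m[:,:400]=0;m[:,510:]=0
k=max(cv2.findContours(m,0,2)[0],key=cv2.contourArea)
print(cv2.minAreaRect((onz('top',k[:,0],.024)[:,:2]*1000).astype(np.float32)))
a=cv2.resize(t[195:275,300:400],None,fx=4,fy=4,interpolation=2)
v=np.zeros((600,800,3),np.uint8);v[:320,:400]=a;v[200:600,160:]=im;v[:320,:400]=a
cv2.imwrite('pics/v.png',v);print(st)
ba=np.array([.4287,.3009,.05]);ex=np.array([-.975,.221,0]) # block centre guess, axis to the drift
print(ba+.038*ex,ba-.038*ex);move(st,ba+.038*ex+[0,0,.16],[.221,.975])
E
```

```text
clock: 5.98
position: [0.5299, -0.2888, 0.0624]
tcp_rot: [0.128, 0.992, 0.002, -0.003]
force: [-1.0, -0.1, -0.2]
gripper_width: 0.0853
gripper_force: 0.0
clock: 6.82
position: [0.5253, -0.1013, 0.1853]
tcp_rot: [0.128, 0.992, -0.0, 0.0]
force: [0.6, 0.0, -0.3]
gripper_width: 0.0869
gripper_force: 0.0
((212.66497802734375, -212.06686401367188), (3.7378785610198975, 0.0), 135.3817138671875)
{'clock': 6.8167, 'joint_positions': array([-3.38019809e-01,  3.49494268e-02,  1.80182537e+00,  7.17898395e-05,
        1.30432859e+00, -1.65255953e+00]), 'qvel': array([ 0.65316649, -0.22398924,  0.23209021,  0.00228605, -0.01076323,
        0.64503395]), 'tau': array([ -4.01320562, -38.61514807, -37.75384784,  -0.14999766,
         0.22721265,  -0.89373266]), 'position': array([ 0.52534341, -0.10132405,  0.18526446]), 'tcp_rot': array([ 1.27787377e-01,  9.91801555e-01, -1.70994517e-05,  2.46477748e-04]), 'force': array([ 0.57125486,  0.02075523, -0.34712653]), 'moment': array([ 0.02819001, -0.07453918,  0.03060383]), 'gripper_force': 0.0, 'gripper_width': 0.08689593930346627}
[0.39165  0.309298 0.05    ] [0.46575  0.292502 0.05    ]
[('d_units', array([ 7.78, 12.11, -0.83])), ('tilt_deg', array([ 0.  ,  0.03, -0.  ])), ('yaw_deg', np.float64(-1.9))]
```

View pics/v.png

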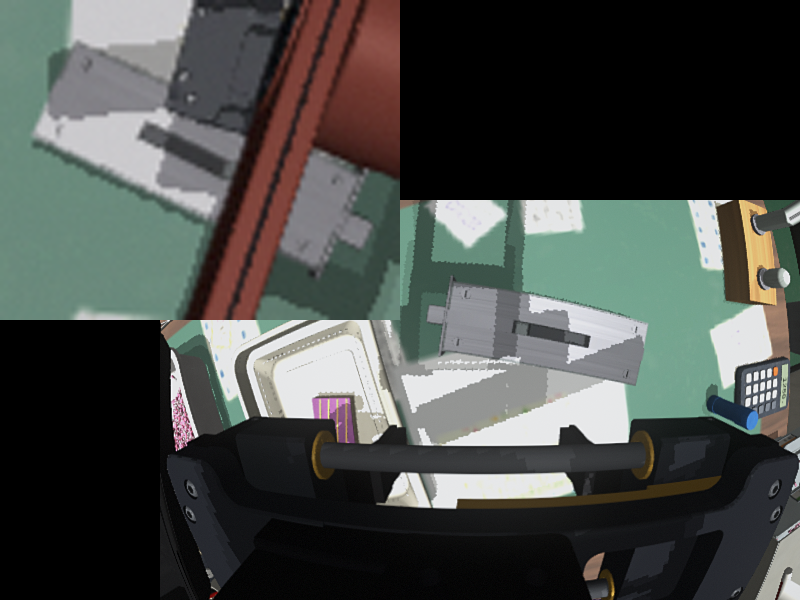

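The wrist view shows the notes flat in the tray, and the slot corners at image pixels of about (353,121), (429,134), (428,147) and (354,133). Next, the drift.

```bash
python3 -m pendant '{"gripper":[0,0,0,0,0,0,0,0,0,0],"dp":[[0.43,0.94,-0.1],[0.43,0.94,-0.1],[0.43,0.94,-0.1],[0.43,0.94,-0.1],[0.43,0.94,-0.1],[0.43,0.94,-0.1],[0.43,0.94,-0.1],[0.43,0.94,-0.1],[0.43,0.94,-0.1],[0.43,0.94,-0.1]],"twist":[[0,0,0],[0,0,0],[0,0,0],[0,0,0],[0,0,0],[0,0,0],[0,0,0],[0,0,0],[0,0,0],[0,0,0]]}'
python3 -m pendant '{"gripper":[0,0,0,0,0,0,0,0,0,0],"dp":[[0.43,0.94,0],[0.43,0.94,0],[0.43,0.94,0],[0,0,0],[0,0,0],[0,0,0],[0,0,0],[0,0,0],[0,0,0],[0,0,0]],"twist":[[0,0,0],[0,0,0],[0,0,0],[0,0,-0.45],[0,0,0],[0,0,0],[0,0,0],[0,0,0],[0,0,0],[0,0,0]]}'
python3 - <<'E'
from h import *
st,im=snap('wrist','w2.png');s2,t=snap('top','top2.png');print(st['position'])
S=dict(position=np.array([.52534341,-.10132405,.18526446]),tcp_rot=[1.27787377e-01,9.91801555e-01,-1.7e-5,2.46e-4])
P=onz('wrist',[[353,121],[429,134],[428,147],[354,133]],.045,S);print(P.round(4),P.mean(0))
h=cv2.cvtColor(im,cv2.COLOR_BGR2HSV);m=cv2.inRange(h,(8,90,60),(25,255,255));m[260:]=0
k=max(cv2.findContours(m,0,2)[0],key=cv2.contourArea);k=cv2.convexHull(k)
print(cv2.minAreaRect((onz('wrist',k[:,0],.05,st)[:,:2]*1000).astype(np.float32)))
E
```

```text
clock: 7.75
position: [0.4723, 0.2036, 0.2155]
tcp_rot: [0.128, 0.992, -0.0, 0.0]
force: [-0.0, -0.8, -0.5]
gripper_width: 0.087
gripper_force: 0.0
clock: 8.58
position: [0.4565, 0.2937, 0.2151]
tcp_rot: [0.113, 0.994, 0.0, 0.0]
force: [-0.5, 0.8, 0.2]
gripper_width: 0.087
gripper_force: 0.0
[0.45653164 0.29371966 0.21514849]
[[ 0.4677 -0.056   0.045 ]
 [ 0.4974  0.0166  0.045 ]
 [ 0.5101  0.0127  0.045 ]
 [ 0.4793 -0.0579  0.045 ]] [ 0.48860989 -0.02113867  0.045     ]
((431.57879638671875, 302.7461242675781), (64.81585693359375, 140.76583862304688), 78.33173370361328)
```

View pics/w2.png

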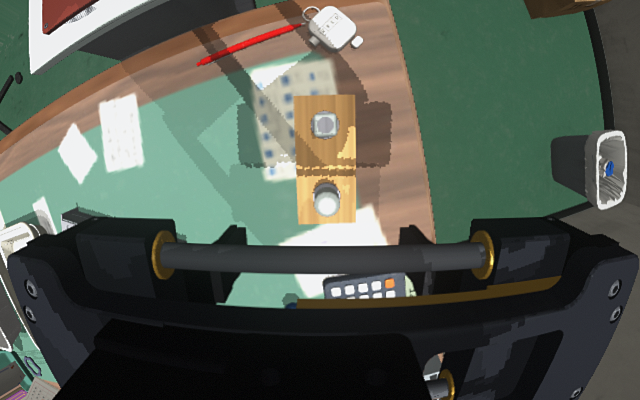

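The drift's square top is at (325,124) and the punch at (327,200). The block fit gives 64.8 x 140.8 mm, which matches its known size.

```bash
python3 - <<'E'
from h import *
st=robot.read_state()
print(onz('wrist',[[325,124]],.114,st),onz('wrist',[[325,124]],.056,st))
im=cv2.imread('pics/w2.png');g=cv2.cvtColor(im,cv2.COLOR_BGR2HSV)[100:150,300:350]
m=cv2.inRange(g,(0,0,110),(180,60,255));k=max(cv2.findContours(m,0,2)[0],key=cv2.contourArea)+[300,100]
print(cv2.minAreaRect((onz('wrist',k[:,0],.114,st)[:,:2]*1000).astype(np.float32)))
move(st,[.3944,.3104,.067],[.203,.979])
E
```

```text
[[0.39429177 0.31003436 0.114     ]] [[0.3943616  0.31054923 0.056     ]]
((394.61151123046875, 309.5296630859375), (22.746841430664062, 22.947494506835938), 77.17935180664062)
[('d_units', array([2.14, 0.07, 4.94])), ('tilt_deg', array([0.  , 0.01, 0.  ])), ('yaw_deg', np.float64(-1.2))]
```

```bash
python3 -m pendant '{"gripper":[0,0,0,0,0,0,0,0,0,0],"dp":[[0.9,0.07,0],[0.9,0,0],[0.34,0,0.6],[0,0,1],[0,0,1],[0,0,1],[0,0,0.8],[0,0,0.4],[0,0,0.14],[0,0,0]],"twist":[[0,0,0],[0,0,0],[0,0,0],[0,0,0],[0,0,0],[0,0,0],[0,0,0],[0,0,0],[0,0,0],[0,0,0]]}'
python3 -m pendant '{"gripper":[1,1,1,1,1,1,1,1,1,1],"dp":[[0,0,0],[0,0,0],[0,0,0],[0,0,0],[0,0,0],[0,0,0],[0,0,0],[0,0,0],[0,0,0],[0,0,0]],"twist":[[0,0,0],[0,0,0],[0,0,0],[0,0,0],[0,0,0],[0,0,0],[0,0,0],[0,0,0],[0,0,0],[0,0,0]]}' 40
python3 - <<'E'
from h import *
st=robot.read_state();print(st['position'],st['force'],st['gripper_width']);
E
```

```text
clock: 9.52
position: [0.3938, 0.3105, 0.0664]
tcp_rot: [0.112, 0.994, -0.0, -0.001]
force: [1.0, 0.9, -0.3]
gripper_width: 0.0871
gripper_force: 0.0
clock: 10.35
position: [0.394, 0.3107, 0.0668]
tcp_rot: [0.112, 0.994, -0.0, -0.0]
force: [0.3, 0.8, 0.2]
gripper_width: 0.0281
gripper_force: 0.0
[0.39401708 0.31073135 0.0667792 ] [0.32611422 0.77497643 0.20379974] 0.02810274465669274
```

```bash
python3 -m pendant '{"gripper":[1,1,1,1,1,1,1,1,1,1],"dp":[[0,0,0],[0,0,0],[0,0,0],[0,0,0],[0,0,0],[0,0,-0.5],[0,0,-0.7],[0,0,-0.7],[0,0,-0.7],[0,0,-0.6]],"twist":[[0,0,0],[0,0,0],[0,0,0],[0,0,0],[0,0,0],[0,0,0],[0,0,0],[0,0,0],[0,0,0],[0,0,0]]}'
python3 - <<'E'
from h import *
# slot fit: top0 lock corners & top-plate from top2 (arm clear of lock?)
t=cv2.imread('pics/top2.png')
c=[cv2.resize(t[195:275,300:400],None,fx=6,fy=6,interpolation=2),cv2.resize(t[255:320,190:290],None,fx=1,fy=1)]
cv2.imwrite('pics/lock2.png',c[0])
st=robot.read_state();print(st['position'],st['force'],st['gripper_width'],st['gripper_force'])
E
```

```text
clock: 11.18
position: [0.3941, 0.3108, 0.1641]
tcp_rot: [0.112, 0.994, 0.0, 0.0]
force: [0.7, -0.3, -0.7]
gripper_width: 0.0199
gripper_force: 39.6
[0.39410878 0.31081721 0.16407153] [ 0.71684893 -0.29578202 -0.68711999] 0.019850104415813124 39.600700358860195
```

View pics/lock2.png

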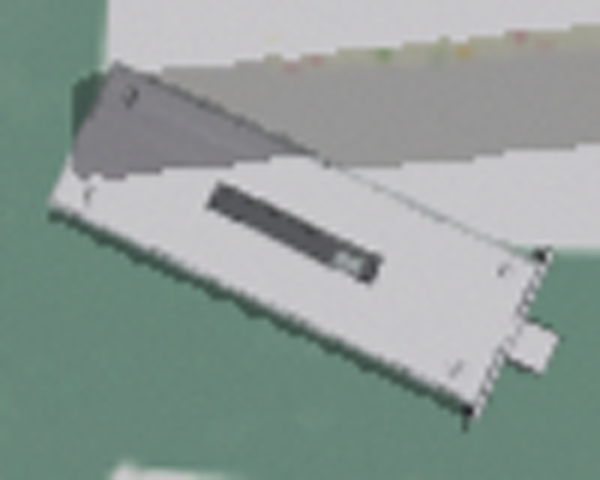

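The slot is fully clear, with crop corners at about (218,183), (383,258), (373,284) and (207,208). The nose is at lower right.

```bash
python3 - <<'E'
from h import *
t=cv2.cvtColor(cv2.imread('pics/top2.png'),cv2.COLOR_BGR2GRAY)
k=cv2.resize(t[195:275,300:400],None,fx=6,fy=6,interpolation=2)
m=(k<130).astype(np.uint8);m[:170]=0;m[300:]=0;m[:,:195]=0;m[:,395:]=0
m=cv2.morphologyEx(m,3,np.ones((35,35)))
c=max(cv2.findContours(m,0,2)[0],key=cv2.contourArea)[:,0]
P=onz('top',(c+.5)/6-.5+[300,195],.045)[:,:2]*1000
r=cv2.minAreaRect(P.astype(np.float32));print('slot top',r,cv2.boxPoints(r).round(1))
L=onz('top',np.array([[118,62],[545,256],[470,408],[50,205]])/6-.4+[300,195],.045);print(L.round(4),L.mean(0))
S=dict(position=np.array([.52534341,-.10132405,.18526446]),tcp_rot=[1.27787377e-01,9.91801555e-01,-1.7e-5,2.46e-4])
v=cv2.cvtColor(cv2.imread('pics/v.png')[200:,160:],cv2.COLOR_BGR2GRAY)
m=(v<75).astype(np.uint8);m[:112]=0;m[155:]=0;m[:,:345]=0;m[:,435:]=0
c=max(cv2.findContours(cv2.morphologyEx(m,3,np.ones((9,9))),0,2)[0],key=cv2.contourArea)[:,0]
r=cv2.minAreaRect((onz('wrist',c,.045,S)[:,:2]*1000).astype(np.float32));print('slot wrist',r,cv2.boxPoints(r).round(1))
E
```

```text
slot top ((486.5168151855469, -20.995662689208984), (80.45211791992188, 13.566370964050293), 65.95753479003906) [[463.9 -55. ]
 [476.3 -60.5]
 [509.1  13. ]
 [496.7  18.5]]
[[ 0.5603  0.0586  0.045 ]
 [ 0.4787 -0.1317  0.045 ]
 [ 0.4115 -0.0996  0.045 ]
 [ 0.4964  0.0871  0.045 ]] [ 0.48673362 -0.0213768   0.045     ]
slot wrist ((488.3648986816406, -21.661251068115234), (79.28636932373047, 12.23083782196045), 65.68096923828125) [[466.5 -55.3]
 [477.6 -60.3]
 [510.3  11.9]
 [499.1  17. ]]
```

```bash
python3 -m pendant '{"gripper":[1,1,1,1,1,1,1,1,1,1],"dp":[[-0.57,-0.91,0],[-0.57,-0.91,0],[-0.57,-0.91,0],[-0.57,-0.91,0],[-0.57,-0.91,0],[-0.57,-0.91,0],[-0.57,-0.91,0],[-0.57,-0.91,0],[-0.57,-0.91,0],[-0.57,-0.91,0]],"twist":[[0,0,0],[0,0,0],[0,0,0],[0,0,0],[0,0,0],[0,0,0],[0,0,0],[0,0,0],[0,0,0],[0,0,0]]}'
python3 -m pendant '{"gripper":[1,1,1,1,1,1,1,1,1,1],"dp":[[0,0,0.5],[0,0,0.6],[0,0,0.4],[0,0,0.15],[0,0,0],[0,0,0],[0,0,0],[0,0,0],[0,0,0],[0,0,0]],"twist":[[0,0,0],[0,0,0],[0,0,0],[0,0,0],[0,0,0],[0,0,0],[0,0,0],[0,0,0],[0,0,0],[0,0,0]]}'
python3 - <<'E'
from h import *
st,im=snap('wrist','w3.png');print(st['position'],st['force'])
tip=st['position']-[0,0,.057];print('tip px',proj('wrist',[tip],st))
s=np.array([.4874,-.0213,.045]);y=np.array([.4083,.9128,0]);x=np.array([.9128,-.4083,0])
q=proj('wrist',[s+a*.0065*x+b*.04*y for a,b in((1,1),(1,-1),(-1,-1),(-1,1))],st);print(q.round(1))
print(st['joint_positions'])
cv2.imwrite('pics/w3c.png',cv2.resize(im[150:260,230:430],None,fx=4,fy=4,interpolation=2))
E
```

```text
clock: 12.02
position: [0.5001, 0.005, 0.1627]
tcp_rot: [0.112, 0.994, 0.0, 0.0]
force: [0.8, -0.4, -0.1]
gripper_width: 0.0198
gripper_force: 39.6
clock: 12.85
position: [0.5004, 0.0066, 0.114]
tcp_rot: [0.112, 0.994, -0.0, 0.001]
force: [-0.5, 0.3, -0.5]
gripper_width: 0.0199
gripper_force: 39.6
[0.50040484 0.00664925 0.1140059 ] [-0.45886766  0.28156238 -0.54297973]
tip px [[323.00671681 212.10615856]]
[[333.  217.3]
 [233.4 197.9]
 [235.5 182. ]
 [336.4 201.4]]
[-1.44416520e-01  2.94468484e-02  1.95026645e+00 -1.33200086e-05
  1.16067702e+00 -1.49105097e+00]
```

View pics/w3c.png

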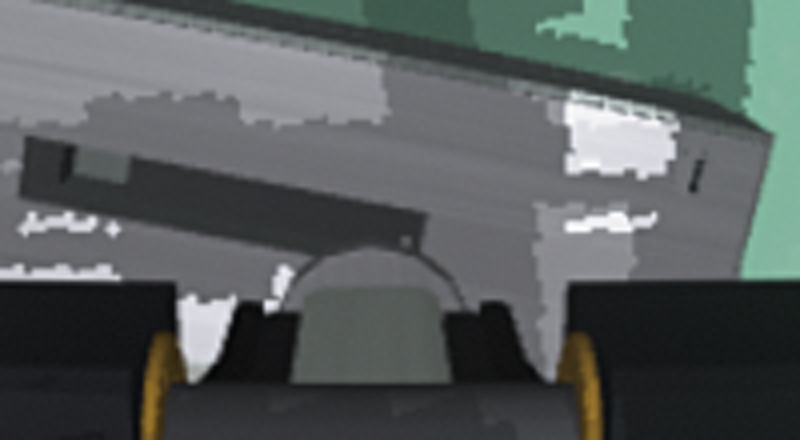

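The collar hides the tip. The slot's upper edge runs from (237,184) to (336,203), about 1 mm to world +x of my guess, so I'm using slot mid (0.4885,-0.0218). The tip is over own y of about +30 mm. Going down.

```bash
python3 -m pendant '{"gripper":[1,1,1,1,1,1,1,1,1,1],"dp":[[0,-0.03,0.15],[0,0,0.15],[0,0,0.15],[0,0,0.1],[0,0,0.1],[0,0,0.05],[0,0,0.05],[0,0,0.05],[0,0,0],[0,0,0]],"twist":[[0,0,0],[0,0,0],[0,0,0],[0,0,0],[0,0,0],[0,0,0],[0,0,0],[0,0,0],[0,0,0],[0,0,0]]}'
```

```text
clock: 13.73
position: [0.4998, 0.0057, 0.0894]
tcp_rot: [0.112, 0.994, -0.0, 0.0]
force: [0.6, -0.5, -1.1]
gripper_width: 0.0201
gripper_force: 39.6
```

The tip is inside the slot. Now pressing onto the floor.

```bash
python3 -m pendant '{"gripper":[1,1,1,1,1,1,1,1,1,1],"dp":[[0,0,0.03],[0,0,0.03],[0,0,0.03],[0,0,0.02],[0,0,0.02],[0,0,0],[0,0,0],[0,0,0],[0,0,0],[0,0,0]],"twist":[[0,0,0],[0,0,0],[0,0,0],[0,0,0],[0,0,0],[0,0,0],[0,0,0],[0,0,0],[0,0,0],[0,0,0]]}'; python3 -c "
from h import *
s=robot.read_state();print(s['position'],s['force'],s['moment'])"
```

```text
clock: 14.57
position: [0.5004, 0.0056, 0.0871]
tcp_rot: [0.112, 0.994, -0.0, 0.001]
force: [-4.2, 0.6, 10.6]
gripper_width: 0.0197
gripper_force: 39.6
[0.500384   0.00561131 0.08710946] [-4.24491926  0.62184757 10.56254547] [ 0.0694801   0.94016208 -0.05312754]
```

Contact at about 10 N. Sliding towards the nose.

```bash
python3 -m pendant '{"gripper":[1,1,1,1,1,1,1,1,1,1],"dp":[[0.005,-0.025,0],[0.005,-0.025,0],[0.005,-0.025,0],[0.005,-0.025,0],[0.005,-0.025,0],[0.005,-0.025,0],[0.005,-0.025,0],[0.005,-0.025,0],[0.005,-0.025,0],[0.005,-0.025,0]],"twist":[[0,0,0],[0,0,0],[0,0,0],[0,0,0],[0,0,0],[0,0,0],[0,0,0],[0,0,0],[0,0,0],[0,0,0]]}'
python3 -c "
from h import *
s=robot.read_state();d=s['position'][:2]-[.4885,-.0218];print('own y,x mm',d@[408.3,912.8],d@[912.8,-408.3],s['position'][2],s['force'])"
```

```text
clock: 15.4
position: [0.499, -0.0004, 0.0874]
tcp_rot: [0.112, 0.994, 0.001, 0.002]
force: [1.2, 4.5, 6.6]
gripper_width: 0.0197
gripper_force: 39.6
own y,x mm 23.82471545555566 0.8215869889749089 0.08738530333846285 [1.21272952 4.53911418 6.57446355]
```

```bash
python3 -m pendant '{"gripper":[1,1,1,1,1,1,1,1,1,1],"dp":[[0.006,-0.025,0.01],[0.006,-0.025,0],[0.006,-0.025,0],[0.006,-0.025,0],[0.006,-0.025,0],[0.006,-0.025,0],[0.006,-0.025,0],[0.006,-0.025,0],[0.006,-0.025,0],[0.006,-0.025,0]],"twist":[[0,0,0],[0,0,0],[0,0,0],[0,0,0],[0,0,0],[0,0,0],[0,0,0],[0,0,0],[0,0,0],[0,0,0]]}'
python3 -c "
from h import *
s=robot.read_state();d=s['position'][:2]-[.4885,-.0218];print('own y,x mm',d@[408.3,912.8],d@[912.8,-408.3],s['position'][2],s['force'])"
```

```text
clock: 16.23
position: [0.496, -0.0074, 0.0874]
tcp_rot: [0.112, 0.994, 0.001, 0.003]
force: [2.1, 5.5, 6.6]
gripper_width: 0.0198
gripper_force: 39.6
own y,x mm 16.231130589189693 0.914746203901591 0.08737167919757757 [2.10816551 5.45235627 6.58096424]
```

```bash
python3 -m pendant '{"gripper":[1,1,1,1,1,1,1,1,1,1],"dp":[[0.006,-0.025,0],[0.006,-0.025,0],[0.006,-0.025,0],[0.006,-0.025,0],[0.006,-0.025,0],[0.006,-0.025,0],[0.006,-0.025,0],[0.006,-0.025,0],[0,0,0],[0,0,0]],"twist":[[0,0,0],[0,0,0],[0,0,0],[0,0,0],[0,0,0],[0,0,0],[0,0,0],[0,0,0],[0,0,0],[0,0,0]]}'
python3 -c "
from h import *
s=robot.read_state();d=s['position'][:2]-[.4885,-.0218];print('own y,x mm',d@[408.3,912.8],d@[912.8,-408.3],s['position'][2],s['force'])"
```

```text
clock: 17.07
position: [0.4931, -0.0131, 0.0874]
tcp_rot: [0.112, 0.994, 0.001, 0.003]
force: [2.5, 3.7, 7.3]
gripper_width: 0.0198
gripper_force: 39.6
own y,x mm 9.79265567044094 0.6749273122215702 0.08735988558949537 [2.50197414 3.67748867 7.27653679]
```

```bash
python3 -m pendant '{"gripper":[1,1,1,1,1,1,1,1,1,1],"dp":[[0.006,-0.025,0],[0.006,-0.025,0],[0.006,-0.025,0],[0.006,-0.025,0],[0.006,-0.025,0],[0.006,-0.025,0],[0.006,-0.025,0],[0.006,-0.025,0],[0,0,0],[0,0,0]],"twist":[[0,0,0],[0,0,0],[0,0,0],[0,0,0],[0,0,0],[0,0,0],[0,0,0],[0,0,0],[0,0,0],[0,0,0]]}'
python3 -c "
from h import *
s=robot.read_state();d=s['position'][:2]-[.4885,-.0218];print('own y,x mm',d@[408.3,912.8],d@[912.8,-408.3],s['position'][2],s['force'])"
```

```text
clock: 17.9
position: [0.4904, -0.0187, 0.0874]
tcp_rot: [0.112, 0.994, 0.001, 0.003]
force: [2.6, 4.0, 8.1]
gripper_width: 0.0198
gripper_force: 39.6
own y,x mm 3.609424352152564 0.4439234421756916 0.08736141373011447 [2.61931797 3.95257759 8.0830293 ]
```

```bash
python3 -m pendant '{"gripper":[1,1,1,1,1,1,1,1,1,1],"dp":[[0.006,-0.025,0],[0.006,-0.025,0],[0.006,-0.025,0],[0.006,-0.025,0],[0.006,-0.025,0],[0.006,-0.025,0],[0.006,-0.025,0],[0,0,0],[0,0,0],[0,0,0]],"twist":[[0,0,0],[0,0,0],[0,0,0],[0,0,0],[0,0,0],[0,0,0],[0,0,0],[0,0,0],[0,0,0],[0,0,0]]}'
python3 -c "
from h import *
s=robot.read_state();d=s['position'][:2]-[.4885,-.0218];print('own y,x mm',d@[408.3,912.8],d@[912.8,-408.3],s['position'][2],s['force'])"
```

```text
clock: 18.73
position: [0.488, -0.0235, 0.0874]
tcp_rot: [0.112, 0.994, 0.001, 0.003]
force: [2.2, 4.2, 6.9]
gripper_width: 0.0198
gripper_force: 39.6
own y,x mm -1.7621908871435785 0.2773476807579389 0.087378457408725 [2.15585437 4.20115276 6.9289615 ]
```

```bash
python3 -m pendant '{"gripper":[1,1,1,1,1,1,1,1,1,1],"dp":[[0.005,-0.025,0],[0.005,-0.025,0],[0.005,-0.025,0],[0.005,-0.025,0],[0.005,-0.025,0],[0.005,-0.025,0],[0.005,-0.025,0],[0,0,0],[0,0,0],[0,0,0]],"twist":[[0,0,0],[0,0,0],[0,0,0],[0,0,0],[0,0,0],[0,0,0],[0,0,0],[0,0,0],[0,0,0],[0,0,0]]}'
python3 -c "
from h import *
s=robot.read_state();d=s['position'][:2]-[.4885,-.0218];print('own y,x mm',d@[408.3,912.8],d@[912.8,-408.3],s['position'][2],s['force'])"
```

```text
clock: 19.57
position: [0.4857, -0.0285, 0.0874]
tcp_rot: [0.112, 0.994, 0.001, 0.003]
force: [1.8, 4.3, 7.4]
gripper_width: 0.0199
gripper_force: 39.6
own y,x mm -7.197390750519542 0.2056761633681398 0.0873575672963103 [1.83444457 4.32765841 7.38811632]
```

```bash
python3 -m pendant '{"gripper":[1,1,1,1,1,1,1,1,1,1],"dp":[[0.005,-0.025,0],[0.005,-0.025,0],[0.005,-0.025,0],[0.005,-0.025,0],[0.005,-0.025,0],[0.005,-0.025,0],[0.005,-0.025,0],[0,0,0],[0,0,0],[0,0,0]],"twist":[[0,0,0],[0,0,0],[0,0,0],[0,0,0],[0,0,0],[0,0,0],[0,0,0],[0,0,0],[0,0,0],[0,0,0]]}'
python3 -c "
from h import *
s=robot.read_state();d=s['position'][:2]-[.4885,-.0218];print('own y,x mm',d@[408.3,912.8],d@[912.8,-408.3],s['position'][2],s['force'])"
```

```text
clock: 20.4
position: [0.4836, -0.0332, 0.0874]
tcp_rot: [0.112, 0.994, 0.001, 0.003]
force: [1.8, 4.2, 8.4]
gripper_width: 0.0198
gripper_force: 39.6
own y,x mm -12.4260829354561 0.23039421822024958 0.08737546324604833 [1.76228577 4.15349807 8.39309474]
```

```bash
python3 -m pendant '{"gripper":[1,1,1,1,1,1,1,1,1,1],"dp":[[0.005,-0.025,0],[0.005,-0.025,0],[0.005,-0.025,0],[0.005,-0.025,0],[0.005,-0.025,0],[0.005,-0.025,0],[0.005,-0.025,0],[0,0,0],[0,0,0],[0,0,0]],"twist":[[0,0,0],[0,0,0],[0,0,0],[0,0,0],[0,0,0],[0,0,0],[0,0,0],[0,0,0],[0,0,0],[0,0,0]]}'
python3 -c "
from h import *
s=robot.read_state();d=s['position'][:2]-[.4885,-.0218];print('own y,x mm',d@[408.3,912.8],d@[912.8,-408.3],s['position'][2],s['force'])"
```

```text
clock: 21.23
position: [0.4814, -0.0382, 0.0874]
tcp_rot: [0.112, 0.994, 0.001, 0.003]
force: [2.0, 4.0, 8.5]
gripper_width: 0.0199
gripper_force: 39.6
own y,x mm -17.861691801875768 0.20268636124857742 0.08735192502882926 [1.97744729 3.98767687 8.45132308]
```

```bash
python3 -m pendant '{"gripper":[1,1,1,1,1,1,1,1,1,1],"dp":[[0.005,-0.025,0],[0.005,-0.025,0],[0.005,-0.025,0],[0.005,-0.025,0],[0.005,-0.025,0],[0.005,-0.025,0],[0.005,-0.025,0],[0,0,0],[0,0,0],[0,0,0]],"twist":[[0,0,0],[0,0,0],[0,0,0],[0,0,0],[0,0,0],[0,0,0],[0,0,0],[0,0,0],[0,0,0],[0,0,0]]}'
python3 -c "
from h import *
s=robot.read_state();d=s['position'][:2]-[.4885,-.0218];print('own y,x mm',d@[408.3,912.8],d@[912.8,-408.3],s['position'][2],s['force'])"
```

```text
clock: 22.07
position: [0.476, -0.0437, 0.0846]
tcp_rot: [0.112, 0.994, -0.0, -0.001]
force: [1.0, -0.6, -1.2]
gripper_width: 0.0197
gripper_force: 39.6
own y,x mm -25.10035525102822 -2.474506809105397 0.08461928930497661 [ 1.000638   -0.6215218  -1.18015685]
```

The tip dropped in at own y of about -25 mm: z fell 3 mm and the force vanished. Re-centring across the slot and going deeper.

```bash
python3 -m pendant '{"gripper":[1,1,1,1,1,1,1,1,1,1],"dp":[[-0.03,-0.006,0],[-0.03,-0.006,0],[0,0,0.05],[0,0,0.05],[0,0,0.05],[0,0,0.05],[0,0,0.05],[0,0,0.03],[0,0,0],[0,0,0]],"twist":[[0,0,0],[0,0,0],[0,0,0],[0,0,0],[0,0,0],[0,0,0],[0,0,0],[0,0,0],[0,0,0],[0,0,0]]}'
python3 -c "
from h import *
s=robot.read_state();d=s['position'][:2]-[.4885,-.0218];print('own y,x mm',d@[408.3,912.8],d@[912.8,-408.3],s['position'][2],s['force'])"
```

```text
clock: 22.9
position: [0.4782, -0.0444, 0.0767]
tcp_rot: [0.112, 0.994, -0.0, -0.0]
force: [-0.4, -0.2, -0.9]
gripper_width: 0.0198
gripper_force: 39.6
own y,x mm -24.84501566694364 -0.1755270547784489 0.07666311054058267 [-0.38774354 -0.2131604  -0.87272628]
```

```bash
python3 -m pendant '{"gripper":[1,1,1,1,1,1,1,1,1,1],"dp":[[-0.013,0.067,0],[-0.013,0.067,0],[-0.013,0.067,0],[-0.013,0.067,0],[-0.013,0.067,0],[-0.013,0.067,0],[-0.013,0.067,0],[-0.013,0.067,0],[-0.013,0.067,0],[-0.013,0.067,0]],"twist":[[0,0,0],[0,0,0],[0,0,0],[0,0,0],[0,0,0],[0,0,0],[0,0,0],[0,0,0],[0,0,0],[0,0,0]]}'
python3 -c "
from h import *
s=robot.read_state();d=s['position'][:2]-[.4885,-.0218];print('own y,x mm',d@[408.3,912.8],d@[912.8,-408.3],s['position'][2],s['force'])"
```

```text
clock: 23.73
position: [0.4862, -0.0264, 0.0767]
tcp_rot: [0.112, 0.994, -0.001, -0.0]
force: [-0.8, -4.5, -1.3]
gripper_width: 0.0195
gripper_force: 39.6
own y,x mm -5.109777645188334 -0.18117658306144144 0.07673483494434408 [-0.80253459 -4.48469491 -1.27927708]
```

```bash
python3 -m pendant '{"gripper":[1,1,1,1,1,1,1,1,1,1],"dp":[[-0.007,0.034,0],[-0.007,0.034,0],[-0.007,0.034,0],[-0.007,0.034,0],[-0.007,0.034,0],[-0.007,0.034,0],[0,0,0],[0,0,0],[0,0,0],[0,0,0]],"twist":[[0,0,0],[0,0,0],[0,0,0],[0,0,0],[0,0,0],[0,0,0],[0,0,0],[0,0,0],[0,0,0],[0,0,0]]}'
python3 -c "
from h import *
s=robot.read_state();d=s['position'][:2]-[.4885,-.0218];print('own y,x mm',d@[408.3,912.8],d@[912.8,-408.3],s['position'][2],s['force'])"
```

```text
clock: 24.57
position: [0.4879, -0.0226, 0.0767]
tcp_rot: [0.112, 0.994, -0.003, -0.001]
force: [-6.0, -12.3, 1.2]
gripper_width: 0.0197
gripper_force: 39.7
own y,x mm -0.997354934265276 -0.1802643986711332 0.07667448489080562 [ -6.01005299 -12.2814105    1.22127199]
```

```bash
python3 -m pendant '{"gripper":[1,1,1,1,1,1,1,1,1,1],"dp":[[-0.007,0.034,0],[-0.007,0.034,0],[0,0,0],[0,0,0],[0,0,0],[0,0,0],[0,0,0],[0,0,0],[0,0,0],[0,0,0]],"twist":[[0,0,0],[0,0,0],[0,0,0],[0,0,0],[0,0,0],[0,0,0],[0,0,0],[0,0,0],[0,0,0],[0,0,0]]}'
python3 -c "
from h import *
s=robot.read_state();d=s['position'][:2]-[.4885,-.0218];print('own y,x mm',d@[408.3,912.8],d@[912.8,-408.3],s['position'][2],s['force'])
st,t=snap('scene');cv2.imwrite('pics/s3.png',cv2.resize(t[210:320,265:385],None,fx=5,fy=5,interpolation=2))"
```

```text
clock: 25.4
position: [0.4881, -0.0222, 0.0766]
tcp_rot: [0.111, 0.994, -0.004, -0.002]
force: [-8.6, -18.1, 3.0]
gripper_width: 0.0199
gripper_force: 39.8
own y,x mm -0.48650906353944584 -0.22524727993450852 0.07664291428000373 [ -8.55610637 -18.08672804   2.96916225]
```

View pics/s3.png

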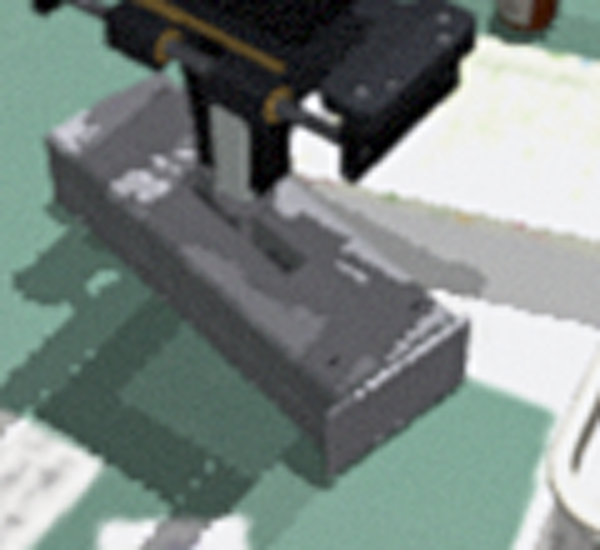

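The nose no longer shows beyond the end plate and the force rises against the stop, so the bolt is fully back. Relieving the pressure, lifting out and carrying the drift back.

```bash
python3 -m pendant '{"gripper":[1,1,1,1,1,1,1,1,1,1],"dp":[[0.012,-0.057,0],[0.012,-0.057,0],[0,0,0],[0,0,-0.2],[0,0,-0.4],[0,0,-0.5],[0,0,-0.6],[0,0,-0.6],[0,0,-0.4],[0,0,-0.2]],"twist":[[0,0,0],[0,0,0],[0,0,0],[0,0,0],[0,0,0],[0,0,0],[0,0,0],[0,0,0],[0,0,0],[0,0,0]]}'
python3 -c "
from h import *
s=robot.read_state();print(s['force']);move(s,[.394,.3107,.164],[.223,.975])"
```

```text
clock: 26.28
position: [0.4898, -0.0211, 0.1659]
tcp_rot: [0.112, 0.994, 0.0, 0.002]
force: [0.4, -0.0, -1.0]
gripper_width: 0.02
gripper_force: 39.6
[ 0.3676594  -0.03282004 -0.98623609]
[('d_units', array([ 5.58, 10.07,  0.05])), ('tilt_deg', array([ 0.05,  0.2 , -0.  ])), ('yaw_deg', np.float64(0.0))]
```

```bash
python3 -m pendant '{"gripper":[1,1,1,1,1,1,1,1,1,1],"dp":[[0.51,0.92,0],[0.51,0.92,0],[0.51,0.92,0],[0.51,0.92,0],[0.51,0.92,0],[0.51,0.92,0],[0.51,0.92,0],[0.51,0.92,0],[0.51,0.92,0],[0.51,0.92,0]],"twist":[[0,0,0],[0,0,0],[0,0,0],[0,0,0],[0,0,0],[0,0,0],[0,0,0],[0,0,0],[0,0,0],[0,0,0]]}'
python3 -m pendant '{"gripper":[1,1,1,1,1,1,1,1,1,1],"dp":[[0.48,0.87,0],[0,0,0],[0,0,0],[0,0,0],[0,0,0],[0,0,0],[0,0,0],[0,0,0],[0,0,0],[0,0,0]],"twist":[[0,0,0],[0,0,0],[0,0,0],[0,0,0],[0,0,0],[0,0,0],[0,0,0],[0,0,0],[0,0,0],[0,0,0]]}'
python3 -c "
from h import *
s,t=snap('scene');print(s['force']);move(s,[.394,.3107,.0670],[.223,.975])
cv2.imwrite('pics/s4.png',cv2.resize(t[150:275,120:270],None,fx=4,fy=4,interpolation=2))"
```

```text
clock: 27.12
position: [0.3997, 0.2834, 0.1632]
tcp_rot: [0.112, 0.994, 0.0, -0.0]
force: [0.7, -0.5, -1.2]
gripper_width: 0.0199
gripper_force: 39.6
clock: 27.95
position: [0.3928, 0.3102, 0.1638]
tcp_rot: [0.112, 0.994, 0.0, 0.0]
force: [-0.3, 0.1, -1.1]
gripper_width: 0.0201
gripper_force: 39.6
[-0.31524721  0.10921116 -1.08220642]
[('d_units', array([-0.04,  0.02,  3.23])), ('tilt_deg', array([0., 0., 0.])), ('yaw_deg', np.float64(-0.0))]
```

View pics/s4.png

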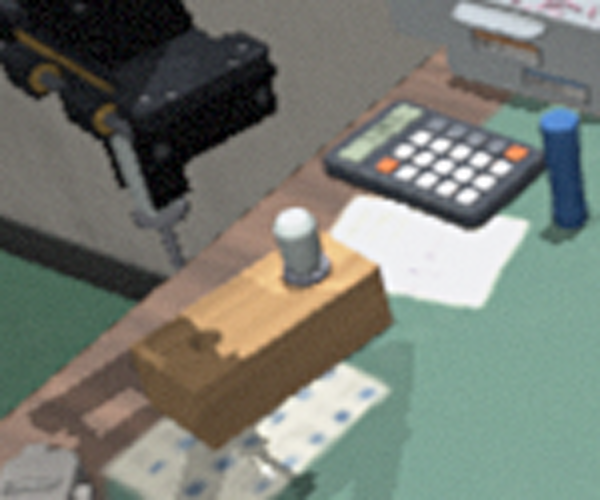

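The drift hangs straight, above the bore at about (205,340) in the crop. Lowering it.

```bash
python3 -m pendant '{"gripper":[1,1,1,1,1,1,1,1,1,1],"dp":[[-0.04,0.02,0.4],[0,0,0.6],[0,0,0.5],[0,0,0.3],[0,0,0.3],[0,0,0.3],[0,0,0.3],[0,0,0.3],[0,0,0.15],[0,0,0]],"twist":[[0,0,0],[0,0,0],[0,0,0],[0,0,0],[0,0,0],[0,0,0],[0,0,0],[0,0,0],[0,0,0],[0,0,0]]}'
```

```text
clock: 28.83
position: [0.3931, 0.3104, 0.0679]
tcp_rot: [0.112, 0.994, -0.001, -0.001]
force: [-0.1, 0.0, -1.4]
gripper_width: 0.0201
gripper_force: 39.6
```

```bash
python3 -m pendant '{"gripper":[1,1,0.85,0.75,0.5,0,0,0,0,0],"dp":[[0,0,0.02],[0,0,0],[0,0,0],[0,0,0],[0,0,0],[0,0,0],[0,0,0],[0,0,0],[0,0,0],[0,0,0]],"twist":[[0,0,0],[0,0,0],[0,0,0],[0,0,0],[0,0,0],[0,0,0],[0,0,0],[0,0,0],[0,0,0],[0,0,0]]}' 10
python3 -m pendant '{"gripper":[0,0,0,0,0,0,0,0,0,0],"dp":[[0,0,-0.2],[0,0,-0.5],[0,0,-0.8],[0,0,-0.8],[0,0,-0.8],[0,0,-0.8],[-0.8,0,-0.4],[-0.8,0,0],[-0.4,0,0],[0,0,0]],"twist":[[0,0,0],[0,0,0],[0,0,0],[0,0,0],[0,0,0],[0,0,0],[0,0,0],[0,0,0],[0,0,0],[0,0,0]]}'
python3 -c "
from h import *
s,w=snap('wrist');_,t=snap('top');_,c=snap('scene')
m=np.zeros((600,800,3),np.uint8);m[:300,:400]=cv2.resize(w[60:240,220:460],(400,300));m[:300,400:]=cv2.resize(c[150:300,120:320],(400,300));m[300:,:400]=cv2.resize(t[195:275,300:400],(400,300));m[300:,400:]=cv2.resize(t[150:285,390:510],(400,300))
cv2.imwrite('pics/end.png',m)"
```

```text
clock: 29.67
position: [0.3939, 0.3108, 0.0687]
tcp_rot: [0.112, 0.994, 0.0, 0.0]
force: [-0.2, 0.1, -1.0]
gripper_width: 0.0545
gripper_force: 0.0
clock: 30.5
position: [0.4542, 0.2967, 0.198]
tcp_rot: [0.113, 0.994, 0.0, 0.0]
force: [-0.0, -1.1, 0.3]
gripper_width: 0.0871
gripper_force: 0.0
```

View pics/end.png

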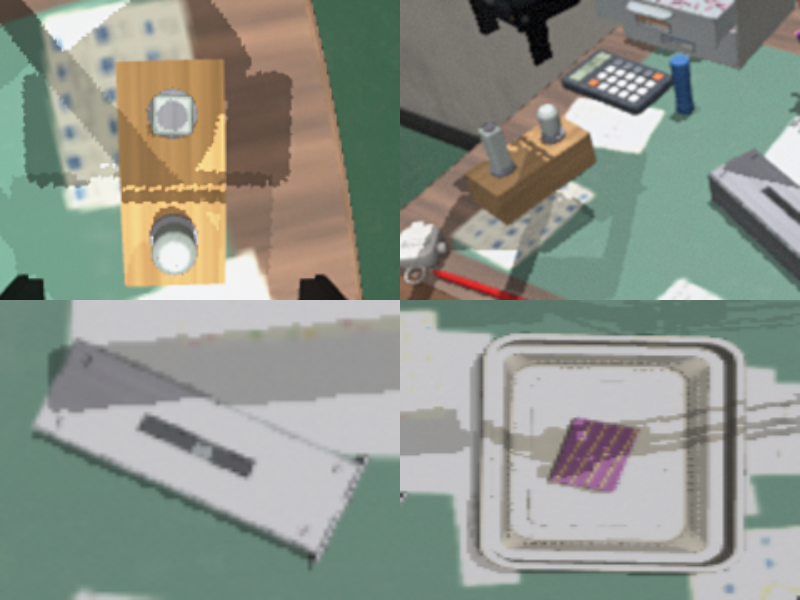

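The drift hangs upright in its bore, the nose is fully in, the notes lie flat in the tray and the other things are untouched.

```bash
python3 -c "
from station import robot
print(robot.hand_in())"
```

```text
the job is handed in; nothing more can be done
None
```

The job is done and handed in at about 31 s: the note block lies flat in the cream tray, the bolt is fully back against its stop, the drift hangs upright in its bore again, and the punch, pen cup, glue stick and dropper bottle were never touched.

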